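# Check the coating inside a centrifuge rotor with a hand gauge

## Task

Check the coating of the aluminium centrifuge rotor: lift its loose lid off by the knob and lay it gently, knob up and flat, on the rubber mat, so that the rotor's sloping inner face is open. Then lift the coating gauge out of its stand and hold its tip inside the ring engraved on that face, square to the sloping face, pressed lightly so that the sprung tip is pushed in about half way and not to its stop. Finish while holding the gauge there, with the rotor and the other things left where they stand.

Things in the scene. Friction and masses are not known exactly. Their poses are not given: they have to be found in the camera images.
- rotor: Aluminium rotor, 2.6 kg, 148 mm across (132 at the rim), 66 mm high. Origin: centre of underside; z up its axis. Inside the rim (inner diameter 120, 8 deep) a funnel face falls at 25 degrees to a hub 34 across, top at z = 52. Six 15 mm bores in the face, 40 mm from the axis. The engraved ring is on the land between two bores towards rotor +x, which points away from the robot within 40 degrees.
- spot (a point): Centre of the ring (18 mm across, a thin dark engraved line) on the rotor's sloping face, 40 mm from the rotor's axis and 48.7 mm above its underside. Its z axis is the outward normal of the face: it leans 25 degrees from the vertical towards the rotor's axis. Covered by the lid at the start.
- lid: Loose round aluminium lid on the rotor, 132 mm across, 0.13 to 0.25 kg. Origin: centre of underside, at the start 61 mm above the rotor's underside; z up. From below: spigot 114 across, 0 to 5 mm, in the rim with 3 mm play all round; flange 132 across, 5 to 9; dome to 15; neck; round black knob 30 across, 26 to 48 mm. Laid down, it rests on its spigot.
- lid_knob (a point): Middle of the lid's knob: on the lid's axis, 37 mm above the lid's underside; the knob is 30 mm across there.
- mat: Flat square black rubber mat, 160 x 160 x 3 mm, fixed on the bench. Origin: centre of its underside; z up. It lies to the left or to the right of the rotor; the stand is on the other side.
- stand: Gauge stand fixed on the bench: a dark base plate 84 x 92 x 6 mm carrying a grey block 46 x 56 mm, 40 mm high, with a shallow cradle round its top (walls 4 mm thick, upper edge 49 mm above the bench). Origin: centre of its underside; z up.
- gauge: Coating gauge, 0.13 kg, tip down in the stand, 114 mm long. Origin: end of the undepressed tip, 6 mm above the bench in the stand; z from the tip up its axis. White body with black cap z = 34 to 114 mm, 24 thick (x), 34 wide (y), display on -x, plain sides to +y and -y: grip these above z = 60. Steel nose 17 to 13 across down to z = 12, then the sprung tip, 8 across. 2 mm play in the cradle; lifts straight out.
- probe_end (a point): Middle of the flat end of the gauge's sprung tip; it moves with the tip.
- gauge_tip (a joint): How far the tip is pushed into the gauge, m: 0 out, 0.007 at its stop. The spring pushes with 1.5 N at 0, 3.25 N at half way and 5 N at the stop (500 N/m).
- beaker_2: Small empty glass beaker, 55 mm across, 68 mm high, behind the rotor; bystander.
- beaker_1: Larger glass beaker, 72 mm across, 88 mm high, farther behind the rotor; bystander.
- tip_box: Pipette tip box with clear lid, 73 x 118 x 74 mm, behind the rotor to the right; bystander.
- film_box: Small carton, 56 x 118 x 56 mm, behind the rotor; bystander.
- marker_2: Marker pen, 136 mm long, lying behind the rotor to the left; bystander.
- dish_3: Petri dish with lid, 61 mm across, 16 mm high, behind to the right; bystander.
Mind the look-alikes: they are no part of the job. What is meant by the gauge is not orange or pink, and is the larger of those in its own colour.

How it is judged:
On the way, in this order (a step that is already met when the one before it is completed fails the run):
1. the lid lies flat on the mat, knob up, let go (horizontal distance between lid and mat below 0.05 m and height (world z) of lid below 0.006 m and angle between lid's own z axis and vertical below 0.06 rad and contact force between lid and the fingers below 0.05 N and linear speed of lid below 0.02 m/s), for 0.2 s.
2. the gauge is in the gripper, clear of its stand (contact force between gauge and the fingers above 1 N and contact force between gauge and stand below 0.05 N and horizontal distance between gauge and stand above 0.06 m), for 0.2 s.
At the end, for the whole second after the job is handed in: Gauge still gripped: tip end within 6 mm of the ring's centre, axis within 0.15 rad of square to the face, tip pushed in 1 to 6.2 mm, 0.8 to 9 N on the rotor, at rest. Lid flat, knob up, untouched on the mat, centres within 50 mm. Rotor upright, moved under 30 mm (all of step 1 and distance between probe_end and spot below 0.006 m and angle between the z axis of gauge and the z axis of spot, either way round below 0.15 rad and angle between gauge's own z axis and vertical below 1 rad and value of joint gauge_tip between 0.001 and 0.0062 m and contact force between gauge and rotor between 0.8 and 9 N and contact force between gauge and the fingers above 1 N and contact force between gauge and stand below 0.05 N and linear speed of gauge below 0.02 m/s and contact force between lid and the arm below 0.05 N and distance of rotor from where it was at the start of the episode below 0.03 m and angle between rotor's own z axis and vertical below 0.03 rad); the arm keeps its last pose, push and grip.
It fails at once if the gauge is pressed on the rotor with more than 20 N (contact force between gauge and rotor above 20 N).
It fails at once if the lid is let fall (linear speed of lid above 0.5 m/s and contact force between lid and the fingers below 0.05 N).
It fails at once if the gauge is let fall (linear speed of gauge above 0.5 m/s and contact force between gauge and the fingers below 0.05 N).
It fails at once if the rotor is pushed away or a bystander is disturbed (moved more than 30 mm) (distance of any of rotor, beaker_2, beaker_1, tip_box, film_box, marker_2, dish_3 from where it was at the start of the episode above 0.03 m).
It also fails if it takes over 64 s, if anything falls off the work surface, if the arm or the gripper's body presses on something with over 40 N, if the wrist force passes 120 N, or if a joint passes its speed limit or range.

## Robot

A 6-joint arm with a two-finger parallel gripper is mounted at the origin on a cart in front of the work surface, level with it; the furniture and walls round the work are solid. World frame = base frame: x ahead of the robot, y to its left, z up, the work surface at z = 0. Lengths are in m, angles in rad, forces in N, time in s.
With the tool pointing down it reaches from about 0.4 to 0.825 m from the base axis. Payload 7 kg.
Tool frame: the origin (TCP) lies at the centre of the arm's flange, where the gripper is bolted on; the fingertips stand 178 mm ahead of it and the grasp point (between the pads) lies 159 mm ahead of it; z points along the fingers, y is the direction in which the jaws open and shut (so a half turn about z gives the same grasp; the last joint's range is limited). The gripper opens to 88 mm and grips with 3 to 60 N. Pads are 19 mm wide; open, the fingers measure 130 mm over their backs; the gripper's body (78 mm by 193 mm) begins 47 mm behind the grasp point.
Start: joints at [-0.908, 0.359, 0.012, 0, -1.224, -0.288], TCP at [0.247, -0.628, 0.405] pointing down, gripper open.
Joint ranges: [-3.07, 3.07], [-1.43, 2.12], [-1.02, 1.25], [-3.03, 1.67], [-3.05, -0], [-3.03, 3.03]. Speed limits (rad/s): [2.39, 2.39, 3.01, 3.14, 3.14, 3.14].

## Interface

Orientations are given as [roll, pitch, yaw] about the fixed x, y, z axes, in that order (R = Rz(yaw) Ry(pitch) Rx(roll)).
In Python, from station import * gives the robot as it stands.
- The arm moves only by the tool send_rows, never from a script. Its argument "motion" is a list of rows, each an object with "offset": the shift along the tool's x, y, z in cm, a list of three; "turn": the turn about the tool's z in degrees. In form: [{"offset": [x, y, z], "turn": turn}, ...]. A call has 1 to 8 rows; each row is the pose to reach, as a shift and turn from the pose commanded when the call began, along the tool's axes at that moment; what a row does not reach only later rows make up. A row lasts 1/10 s, in which the tool goes at most 50 mm and 8.59 degrees, less where a joint would pass 70% of its speed; a pose out of reach is approached as far as the arm can. A call with a gripper value outside its range is refused whole. "hand" is the opening, from -1 (shut) to 1 (fully open), set as the call begins (left out, the last holds). The fingers move at their own pace and stop on an object; "squeeze" is the grip in N (left out, the last holds). Time passes only in rows, so rows that repeat a pose let the fingers close. It gives the time, the measured TCP pose, the force and the opening at its end, in the units of the state.
- get_state(): the state, without advancing time (a new reading comes with each control period).
- grab_frame(name): name is "scene" or "top"; returns a dict with "frame" (400x640x3 uint8, blue, green, red), "range_z" (400x640 float32, m along the optical axis (not along the pixel's ray), 0 where there is no reading), "vertical_fov" (degrees; the focal length in pixels is half the picture's height over the tangent of half this angle, whatever the lens; pixels are square), "cx", "cy" (the principal point, pixels), "cam_to_world" (4x4, takes a point from camera to world coordinates). Camera axes: x right, y up, looking along -z (the intrinsics and any distortion apply to the point x, -y, -z); pixel columns grow to the right and rows downward; lengths in m; the calibration is good to about 2 mm. A picture is of the moment at which its call begins.
- job_done(): hands the job in, once; it reports no verdict.
The state is a dict: "t": time; "q": joint angles; "qd": joint speeds; "joint_efforts": joint torques, N m; "eef_pos": TCP position; "ee_rot": TCP orientation; "force": force on the tool from outside, world axes, zero at the start; "moment": the same for the moment, N m; "width": finger opening in m.
Only numpy, scipy, OpenCV 4.12 (cv2) and the standard library are available. Lean on these libraries where they do the work, as an engineer would, in place of code of your own. Each camera call takes 0.05 s, during which the arm holds its last target. There are 200 camera calls.

## Working session

There is one attempt and no reset: what is moved stays moved. The work goes in short steps, Python scripts to look and compute and a tool call to move; the robot and the scene stay as the last step left them, time stands still between calls to the robot, and variables do not carry over. Pictures are saved under pics/ and viewed, about 8 in all and at most 12, crops included, and the job is handed in when it is done.

Besides the shell and the picture viewer there is one more tool, called after "Emit:" as name(argument=value, ...), one argument or row to a line, values as JSON. send_rows: Moves the arm, as the interface text tells. Its arguments: {"type":"object","properties":{"motion":{"type":"array"},"hand":{"type":"number"},"squeeze":{"type":"number"}},"required":["motion"]}

```bash
mkdir -p pics; ls; python3 - <<'E'
from station import *
import cv2,numpy as np
s=get_state();print(s)
for n in("scene","top"):
    f=grab_frame(n);np.savez(n+"0.npz",**f);cv2.imwrite(f"pics/{n}0.png",f["frame"]);print(n,{k:f[k] for k in f if k not in("frame","range_z")})
E
```

```text
pics
{'t': 0.0, 'q': array([-9.07887872e-01,  3.59373375e-01,  1.10547471e-02, -3.03070099e-04,
       -1.22410047e+00, -2.88067648e-01]), 'qd': array([-0.00166849,  0.0003534 , -0.0014185 ,  0.00037589, -0.00053505,
       -0.00132471]), 'joint_efforts': array([-1.07551332e-03, -5.82717419e+01,  2.93057352e+01,  6.99748412e+00,
        6.76450931e-03, -1.60525137e-04]), 'eef_pos': array([ 0.24703298, -0.62796281,  0.40373788]), 'ee_rot': array([ 3.13995581e+00, -1.87899898e-04, -2.76685491e+00]), 'force': array([0.29445014, 0.58445817, 0.15313427]), 'moment': array([ 0.03798503, -0.02721066, -0.03511159]), 'width': 0.08750648407776171}
scene {'vertical_fov': 44.530679545689, 'cx': 314.24527969203905, 'cy': 197.11187325909748, 'cam_to_world': array([[-0.38712615,  0.38256409, -0.83891481, -0.7020407 ],
       [-0.92202463, -0.16257996,  0.35133793,  0.58396589],
       [-0.00198146,  0.90951222,  0.41567246,  0.74261006],
       [ 0.        ,  0.        ,  0.        ,  1.        ]])}
top {'vertical_fov': 46.564567277502285, 'cx': 319.22703580925065, 'cy': 194.22292858545165, 'cam_to_world': array([[ 0.02827133,  0.9828324 , -0.1823217 ,  0.38387242],
       [-0.99959144,  0.02702958, -0.00929252,  0.03836528],
       [-0.00420491,  0.18250992,  0.98319502,  1.30138766],
       [ 0.        ,  0.        ,  0.        ,  1.        ]])}
```

View pics/scene0.png

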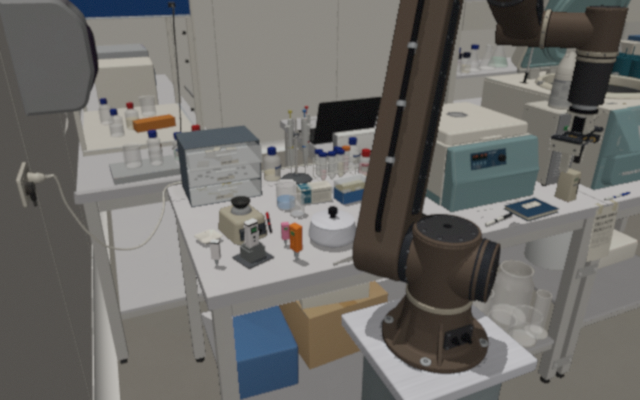

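View pics/top0.png

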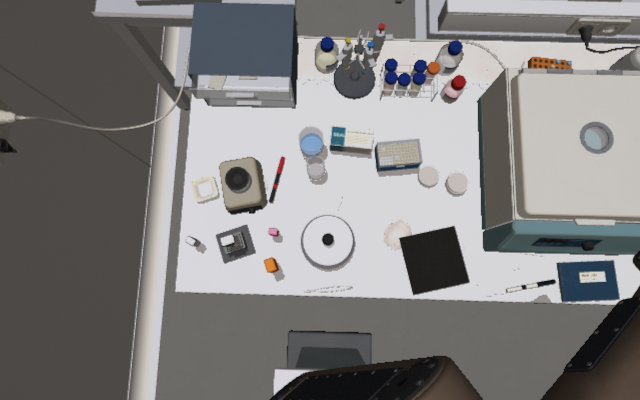

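The top view shows the lidded rotor at about (328,241), the mat at (435,260), the stand with the white/black gauge at (234,243), a smaller white look-alike at (192,240), and orange and pink look-alikes at (271,265) and (273,232).

```bash
cat > h.py <<'E'
import cv2,numpy as np
def K(f):
    h=f["frame"].shape[0]; return h/2/np.tan(np.radians(float(f["vertical_fov"]))/2)
def ray(f,u,v):
    d=np.array([(u-f["cx"])/K(f),-(v-f["cy"])/K(f),-1.0]);M=f["cam_to_world"];return M[:3,3],M[:3,:3]@d
def onz(f,u,v,z):
    o,d=ray(f,u,v);return o+d*(z-o[2])/d[2]
def cloud(f):
    v,u=np.mgrid[0:400,0:640];r=f["range_z"];k=K(f)
    p=np.stack([(u-f["cx"])/k*r,-(v-f["cy"])/k*r,-r],-1);M=f["cam_to_world"]
    return p@M[:3,:3].T+M[:3,3]
def proj(f,p):
    M=f["cam_to_world"];c=M[:3,:3].T@(np.asarray(p)-M[:3,3]);k=K(f);return f["cx"]+k*c[0]/-c[2],f["cy"]-k*c[1]/-c[2]
E
python3 - <<'E'
from h import *
f=dict(np.load("top0.npz"));g=f["frame"];P=cloud(f)
G=cv2.cvtColor(g,cv2.COLOR_BGR2GRAY)
print("bench z",[P[v,u].round(4) for u,v in[(380,200),(300,270),(210,270),(350,290)]])
m=np.zeros_like(G);m[215:305,390:480]=(G[215:305,390:480]<45)*255
c=max(cv2.findContours(m,0,2)[0],key=cv2.contourArea);r=cv2.minAreaRect(c);print("mat",r,onz(f,*r[0],.003),[onz(f,*p,.003)[:2].round(3) for p in cv2.boxPoints(r)], P[260,435])
# rotor flange: depth points
s=P[205:280,290:370].reshape(-1,3)
for lo,hi in((.066,.08),(.1,.115)):
    q=s[(s[:,2]>lo)&(s[:,2]<hi)];print("lid",lo,len(q),q.mean(0),q.min(0),q.max(0),cv2.minEnclosingCircle(q[:,:2].astype('f4')))
m=np.zeros_like(G);m[228:255,312:345]=(G[228:255,312:345]<60)*255
c=max(cv2.findContours(m,0,2)[0],key=cv2.contourArea);(u,v),R=cv2.minEnclosingCircle(c);print("knob",u,v,R,onz(f,u,v,.1),onz(f,u,v,.109))
s=P[215:275,205:265].reshape(-1,3)
for lo,hi in((.035,.06),(.09,.13)):
    q=s[(s[:,2]>lo)&(s[:,2]<hi)]
    if len(q):r=cv2.minAreaRect(q[:,:2].astype('f4'));print("g",lo,len(q),q.mean(0),r)
a=cv2.resize(g[205:285,175:295],None,fx=6,fy=6,interpolation=2)
h=np.load("scene0.npz")["frame"];b=cv2.resize(h[200:280,195:315],None,fx=6,fy=6,interpolation=2)
cv2.imwrite("pics/c1.png",cv2.resize(np.vstack([a,b]),(450,600)))
E
```

```text
bench z [array([ 0.6136, -0.1225, -0.0017]), array([ 4.108e-01,  9.780e-02, -4.000e-04]), array([ 0.4037,  0.347 , -0.001 ]), array([ 0.3605, -0.0414, -0.0021])]
mat ((433.6706848144531, 259.70172119140625), (58.142486572265625, 56.120365142822266), 76.32869720458984) [ 0.44921112 -0.27100444  0.003     ] [array([ 0.506, -0.177]), array([ 0.548, -0.33 ]), array([ 0.393, -0.364]), array([ 0.353, -0.214])] [ 0.44849941 -0.27467893  0.00293014]
lid 0.066 1814 [0.48811585 0.02427509 0.07252551] [ 0.42404515 -0.04056968  0.06600681] [0.55402831 0.08979985 0.07957307] ((0.4893361032009125, 0.024335362017154694), 0.0663864016532898)
lid 0.1 107 [0.48894287 0.02434474 0.10780907] [0.47606911 0.01086994 0.10083803] [0.50506113 0.03923098 0.11467761] ((0.4897264540195465, 0.02392713539302349), 0.015436338260769844)
knob 327.5 239.0 5.4084272384643555 [0.48967324 0.025037   0.1       ] [0.48888065 0.02513685 0.109     ]
g 0.035 183 [0.47416757 0.27078837 0.04278706] ((0.47828832268714905, 0.28006410598754883), (0.04664253816008568, 0.05621271952986717), 19.84892463684082)
g 0.09 157 [0.47678437 0.27684325 0.1159083 ] ((0.464035302400589, 0.23832069337368011), (0.12573444843292236, 0.036401472985744476), 70.61194610595703)
```

View pics/c1.png

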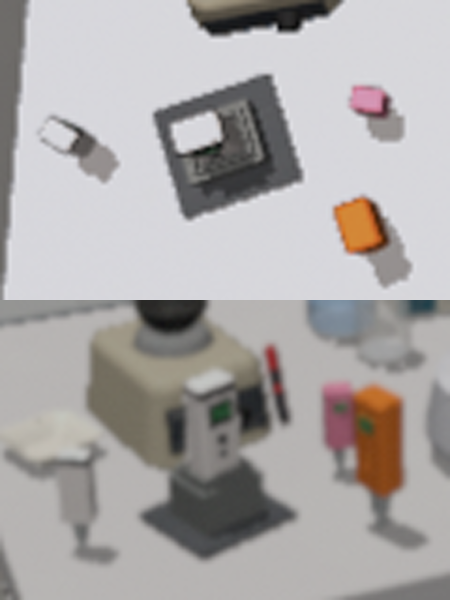

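The crop shows the white gauge upright in its stand, display towards the robot, with the smaller white look-alike to its left and the pink and orange ones to its right. The rotor axis is near (0.489, 0.024), the mat centre (0.449, -0.271) and the stand (0.478, 0.280) at a yaw of about 20°. I'm moving above the knob.

Emit:
send_rows(
  motion=[
    {"offset":[-23.2,26,2],"turn":0},
    {"offset":[-23.2,26,2],"turn":0},
    {"offset":[-23.2,26,2],"turn":0},
    {"offset":[-23.2,26,2],"turn":0},
    {"offset":[-23.2,26,2],"turn":0},
    {"offset":[-23.2,26,2],"turn":0},
    {"offset":[-23.2,26,2],"turn":0},
    {"offset":[-23.2,26,2],"turn":0},
  ],
  hand=1,
)

```text
t: 0.9
eef_pos: [0.369, -0.297, 0.3846]
ee_rot: [3.141, 0.001, -2.761]
force: [0.2, -0.8, 0.3]
width: 0.0875
```

Emit:
send_rows(
  motion=[
    {"offset":[-23.2,26,2],"turn":0},
    {"offset":[-23.2,26,2],"turn":0},
    {"offset":[-23.2,26,2],"turn":0},
    {"offset":[-23.2,26,2],"turn":0},
    {"offset":[-23.2,26,2],"turn":0},
    {"offset":[-23.2,26,2],"turn":0},
    {"offset":[-23.2,26,2],"turn":0},
    {"offset":[-23.2,26,2],"turn":0},
  ],
)

```text
t: 1.7
eef_pos: [0.4903, 0.0296, 0.3641]
ee_rot: [-3.141, 0.0, -2.763]
force: [-0.3, -1.0, -1.2]
width: 0.0876
```

Emit:
send_rows(
  motion=[
    {"offset":[0.3,-0.5,4],"turn":0},
    {"offset":[0.3,-0.5,7],"turn":0},
    {"offset":[0.3,-0.5,9],"turn":0},
    {"offset":[0.3,-0.5,10.3],"turn":0},
    {"offset":[0.3,-0.5,10.3],"turn":0},
  ],
)

```text
t: 2.2
eef_pos: [0.4868, 0.0191, 0.2597]
ee_rot: [3.142, -0.004, -2.768]
force: [-0.4, -0.1, 0.7]
width: 0.0876
```

Emit:
send_rows(
  motion=[
    {"offset":[0,0,0],"turn":0},
    {"offset":[0,0,0],"turn":0},
    {"offset":[0,0,0],"turn":0},
    {"offset":[0,0,0],"turn":0},
    {"offset":[0,0,0],"turn":0},
    {"offset":[0,0,0],"turn":0},
  ],
  hand=-1,
  squeeze=20,
)

```text
t: 2.8
eef_pos: [0.4875, 0.0199, 0.2619]
ee_rot: [3.142, 0.0, -2.767]
force: [-0.1, 0.0, 0.3]
width: 0.0454
```

Emit:
send_rows(
  motion=[
    {"offset":[0,0,0],"turn":0},
    {"offset":[0,0,0],"turn":0},
    {"offset":[0,0,0],"turn":0},
    {"offset":[0,0,0],"turn":0},
    {"offset":[0,0,0],"turn":0},
  ],
)

```text
t: 3.3
eef_pos: [0.487, 0.0215, 0.2619]
ee_rot: [3.139, 0.001, -2.767]
force: [-9.1, 15.1, 6.9]
width: 0.0293
```

```bash
python3 - <<'E'
from station import *
import cv2,numpy as np
s=get_state();print(s["eef_pos"],s["force"],s["width"])
f=grab_frame("scene");h=f["frame"];s=get_state();print(s["eef_pos"],s["force"],s["width"])
b=cv2.resize(h[150:260,250:400],None,fx=4,fy=4,interpolation=2);cv2.imwrite("pics/s2.png",b)
E
```

```text
[0.48701996 0.0214617  0.26188255] [-9.05091529 15.12545177  6.86410022] 0.029346133706650436
[0.487035   0.02146943 0.26191098] [-7.91400562 15.43547331  7.82792152] 0.029265233760483126
```

View pics/s2.png

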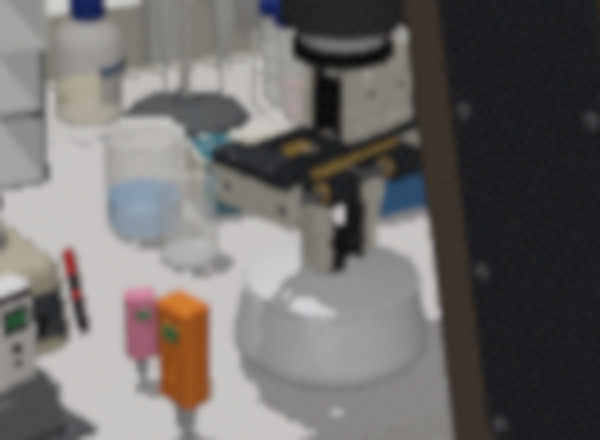

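The picture shows the fingers round the knob and the lid still seated. The width is 29.3 mm. There is a sideways load of about 17 N, so I'll shift a little along +y to relieve it and then lift.

Emit:
send_rows(
  motion=[
    {"offset":[0,0.2,0],"turn":0},
    {"offset":[0,0.4,0],"turn":0},
    {"offset":[0,0.4,0],"turn":0},
  ],
)

```text
t: 3.65
eef_pos: [0.4861, 0.0239, 0.2617]
ee_rot: [3.141, 0.0, -2.767]
force: [-1.1, 2.5, 2.5]
width: 0.0291
```

Emit:
send_rows(
  motion=[
    {"offset":[0,0,-0.5],"turn":0},
    {"offset":[0,0,-1.5],"turn":0},
    {"offset":[0,0,-3],"turn":0},
    {"offset":[0,0,-4.5],"turn":0},
    {"offset":[0,0,-5],"turn":0},
    {"offset":[0,0,-5],"turn":0},
  ],
  squeeze=30,
)

```text
t: 4.25
eef_pos: [0.4862, 0.0235, 0.3126]
ee_rot: [3.141, 0.002, -2.767]
force: [0.1, 0.6, -2.8]
width: 0.0288
```

Emit:
send_rows(
  motion=[
    {"offset":[1.2,-2,0],"turn":0},
    {"offset":[3,-5.2,0],"turn":0},
    {"offset":[5,-9,0],"turn":0},
    {"offset":[7,-12.6,0],"turn":0},
    {"offset":[9,-16.2,0],"turn":0},
    {"offset":[11,-19.8,0],"turn":0},
    {"offset":[13,-23.4,0],"turn":0},
    {"offset":[14.5,-26,0],"turn":0},
  ],
)

```text
t: 5.05
eef_pos: [0.4454, -0.2735, 0.3108]
ee_rot: [3.141, -0.001, -2.768]
force: [1.3, 0.1, -2.3]
width: 0.0292
```

Emit:
send_rows(
  motion=[
    {"offset":[0,0,1.5],"turn":0},
    {"offset":[0,0,3.5],"turn":0},
    {"offset":[0,0,5.5],"turn":0},
    {"offset":[0,0,7.5],"turn":0},
    {"offset":[0,0,9],"turn":0},
    {"offset":[0,0,9.8],"turn":0},
    {"offset":[0,0,9.8],"turn":0},
  ],
)

```text
t: 5.75
eef_pos: [0.4457, -0.2714, 0.2122]
ee_rot: [3.14, -0.003, -2.767]
force: [-0.8, -0.5, -2.6]
width: 0.029
```

```bash
python3 - <<'E'
from station import *
from h import *
s=get_state();print(s["eef_pos"],s["force"],s["width"])
for n in("scene","top"):
    f=grab_frame(n);np.savez(n+"1.npz",**f)
    if n=="top":
        P=cloud(f);q=P[200:320,380:490].reshape(-1,3);
        for lo,hi in((.01,.03),(.045,.06)):
            w=q[(q[:,2]>lo)&(q[:,2]<hi)];print(lo,len(w),cv2.minEnclosingCircle(w[:,:2].astype('f4')) if len(w) else 0)
        a=cv2.resize(f["frame"][195:295,280:480],None,fx=4,fy=4,interpolation=2);cv2.imwrite("pics/t3.png",a)
E
```

```text
[ 0.44573678 -0.27135956  0.21222745] [-0.79678423 -0.47994691 -2.56506149] 0.029012979510400994
0.01 214 ((0.4963034987449646, -0.33371737599372864), 0.13906846940517426)
0.045 63 ((0.5798791646957397, -0.4021403193473816), 0.033217668533325195)
```

View pics/t3.png

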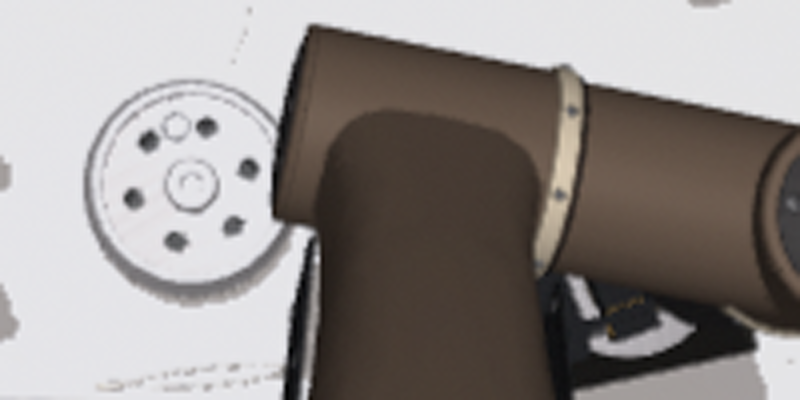

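The top view shows the open rotor: the engraved ring is at crop (176,126), that is pixel (324,226.5), between two bores, with the hub at (191,186). The lid is still hanging over the mat behind the arm, so I'll lower it until it touches.

Emit:
send_rows(
  motion=[
    {"offset":[0,0,0.3],"turn":0},
    {"offset":[0,0,0.6],"turn":0},
    {"offset":[0,0,0.8],"turn":0},
    {"offset":[0,0,0.8],"turn":0},
  ],
)

```text
t: 6.25
eef_pos: [0.4462, -0.2714, 0.2056]
ee_rot: [3.141, -0.0, -2.767]
force: [0.5, -0.0, -2.0]
width: 0.0293
```

Emit:
send_rows(
  motion=[
    {"offset":[0,0,0.1],"turn":0},
    {"offset":[0,0,0.2],"turn":0},
    {"offset":[0,0,0.2],"turn":0},
    {"offset":[0,0,0.2],"turn":0},
  ],
)

```text
t: 6.65
eef_pos: [0.4464, -0.2714, 0.2038]
ee_rot: [-3.141, 0.0, -2.767]
force: [-0.4, 0.6, -0.7]
width: 0.0289
```

Emit:
send_rows(
  motion=[
    {"offset":[0,0,0.1],"turn":0},
    {"offset":[0,0,0.1],"turn":0},
    {"offset":[0,0,0.1],"turn":0},
  ],
)

```text
t: 6.95
eef_pos: [0.4464, -0.2714, 0.2037]
ee_rot: [-3.141, 0.0, -2.766]
force: [-2.4, 2.8, 9.7]
width: 0.0287
```

Contact is firm at about 10 N. I'm releasing the knob.

Emit:
send_rows(
  motion=[
    {"offset":[0,0,0],"turn":0},
    {"offset":[0,0,0],"turn":0},
    {"offset":[0,0,0],"turn":0},
    {"offset":[0,0,0],"turn":0},
    {"offset":[0,0,0],"turn":0},
    {"offset":[0,0,0],"turn":0},
    {"offset":[0,0,0],"turn":0},
    {"offset":[0,0,0],"turn":0},
  ],
  hand=0.7,
)

```text
t: 7.75
eef_pos: [0.4463, -0.2714, 0.2026]
ee_rot: [-3.142, -0.0, -2.767]
force: [0.1, -0.7, -0.1]
width: 0.0739
```

```bash
python3 - <<'E'
from h import *
f=dict(np.load("top1.npz"));f0=dict(np.load("top0.npz"))
# hub & ring from top1: refine by eye pixels
hub=onz(f,280+191/4,195+186/4,.052);ring=onz(f,280+176/4,195+126/4,.0487)
d=ring-hub;print(hub,ring,np.hypot(*d[:2]),np.degrees(np.arctan2(d[1],d[0])))
# gauge top: white blob
g=f0["frame"];m=np.zeros(g.shape[:2],np.uint8);m[225:262,215:255]=(g[225:262,215:255].min(2)>180)*255
for c in cv2.findContours(m,0,2)[0]:
    if cv2.contourArea(c)>20:
        w=np.array([onz(f0,*p[0],.12)[:2] for p in c],'f4');print(cv2.minAreaRect(c),cv2.minAreaRect(w))
for c in (cv2.inRange(g[220:265,212:258],(60,60,60),(120,120,120)),):
    cc=max(cv2.findContours(c,0,2)[0],key=cv2.contourArea);w=np.array([onz(f0,p[0][0]+212,p[0][1]+220,.006)[:2] for p in cc],'f4');print("base",cv2.minAreaRect(w))
P=cloud(f0);q=P[215:275,205:265].reshape(-1,3);q=q[(q[:,2]>.112)&(q[:,2]<.125)];q=q[np.abs(q[:,:2]-[.477,.28]).max(1)<.04];print(len(q),cv2.minAreaRect(q[:,:2].astype('f4')))
E
```

```text
[0.4872186  0.02366628 0.052     ] [0.52771756 0.03478122 0.0487    ] 0.04199652064053987 15.346958310271685
((243.0, 257.5), (7.0, 22.0), 90.0) ((0.43535327911376953, 0.23694567382335663), (0.017519889399409294, 0.05547342449426651), 1.6102253198623657)
((226.9499969482422, 239.85003662109375), (7.273237705230713, 12.016654968261719), 71.56504821777344) ((0.4786425530910492, 0.2805802524089813), (0.01867169514298439, 0.030362436547875404), 20.23663330078125)
((251.0, 235.5), (21.0, 6.0), 90.0) ((0.49148744344711304, 0.2201121300458908), (0.05389158055186272, 0.015336846001446247), 3.088121175765991)
((228.0, 243.0), (36.0, 26.0), 90.0) ((0.47099563479423523, 0.2790915369987488), (0.09116417914628983, 0.06651013344526291), 1.591601848602295)
base ((0.4785499572753906, 0.28063806891441345), (0.08235564827919006, 0.08945544809103012), 20.073143005371094)
130 ((0.478218674659729, 0.27957624197006226), (0.02435528114438057, 0.03498093783855438), 20.64798927307129)
```

Emit:
send_rows(
  motion=[
    {"offset":[0,0,-2],"turn":0},
    {"offset":[0,0,-5],"turn":0},
    {"offset":[0,0,-10],"turn":0},
    {"offset":[0,0,-15],"turn":0},
    {"offset":[-5,11,-15],"turn":0},
    {"offset":[-10,22,-15],"turn":0},
    {"offset":[-10,22,-15],"turn":0},
    {"offset":[-10,22,-15],"turn":1.5},
  ],
  hand=1,
)

```text
t: 8.55
eef_pos: [0.4562, -0.0701, 0.353]
ee_rot: [-3.142, 0.001, -2.794]
force: [1.1, 0.3, -0.4]
width: 0.0878
```

Emit:
send_rows(
  motion=[
    {"offset":[-12.8,28.4,0],"turn":0},
    {"offset":[-12.8,28.4,0],"turn":0},
    {"offset":[-12.8,28.4,0],"turn":0},
    {"offset":[-12.8,28.4,0],"turn":0},
    {"offset":[-12.8,28.4,0],"turn":0},
    {"offset":[-12.8,28.4,0],"turn":0},
    {"offset":[-12.8,28.4,0],"turn":0},
    {"offset":[-12.8,28.4,0],"turn":0},
  ],
)

```text
t: 9.35
eef_pos: [0.4799, 0.2409, 0.3521]
ee_rot: [-3.141, -0.001, -2.79]
force: [0.2, -0.7, -0.5]
width: 0.0879
```

```bash
python3 - <<'E'
from station import *
from h import *
f=grab_frame("top");np.savez("top2.npz",**f);P=cloud(f)
s=get_state();print(s["eef_pos"],s["ee_rot"])
q=P[200:320,380:490].reshape(-1,3);w=q[(q[:,2]>.0095)&(q[:,2]<.03)];print("lid",len(w),w.mean(0));w=q[(q[:,2]>.04)&(q[:,2]<.06)];print("knob",len(w),w.mean(0),w.max(0))
g=f["frame"];cv2.imwrite("pics/t4.png",cv2.resize(g[190:310,280:490],None,fx=3.5,fy=3.5,interpolation=2))
E
```

```text
[0.47971009 0.23945738 0.35218193] [-3.14122416e+00 -1.02961339e-03 -2.79153745e+00]
lid 1760 [ 0.45493522 -0.27778252  0.01560895]
knob 253 [ 0.50601051 -0.34785932  0.05010939] [ 0.61326563 -0.25729771  0.05983279]
```

View pics/t4.png

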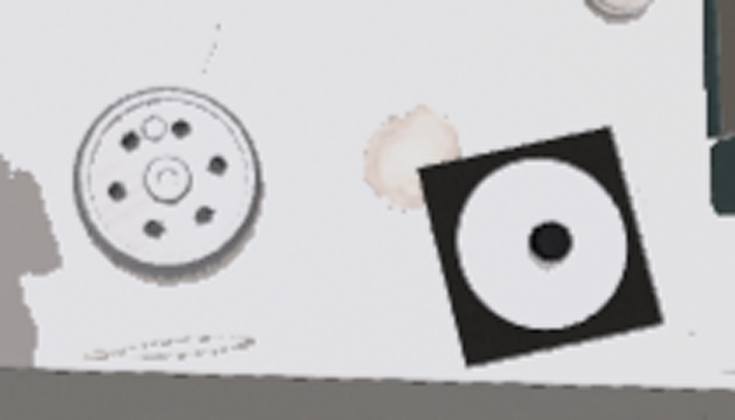

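The picture shows the lid lying flat and centred on the mat, knob up at crop (550,242). The rotor is open, with the ring at (153,128). Next I align over the gauge.

Emit:
send_rows(
  motion=[
    {"offset":[-1.3,3.8,2],"turn":0},
    {"offset":[-1.3,3.8,3],"turn":0},
    {"offset":[-1.3,3.8,3],"turn":0},
    {"offset":[-1.3,3.8,3],"turn":0},
  ],
)

```text
t: 9.8
eef_pos: [0.4792, 0.2778, 0.3228]
ee_rot: [-3.141, -0.001, -2.794]
force: [1.2, 0.5, 0.2]
width: 0.0875
```

```bash
python3 - <<'E'
from station import *
from h import *
s=get_state();print(s["eef_pos"],s["ee_rot"])
f=dict(np.load("top2.npz"));g=cv2.cvtColor(f["frame"],cv2.COLOR_BGR2GRAY)
P=cloud(f);q=P[205:280,295:365].reshape(-1,3)
w=q[(q[:,2]>.061)&(q[:,2]<.07)];print("rim",len(w),cv2.minEnclosingCircle(w[:,:2].astype('f4')))
a=cv2.resize(g[218:236,314:336],None,fx=12,fy=12,interpolation=2)
b=cv2.resize(g[205:280,295:365],None,fx=8,fy=8,interpolation=2);cv2.imwrite("pics/t5.png",b)
# bores: dark blobs in crop
m=(g[210:270,298:358]<110).astype(np.uint8)
n,l,st,c=cv2.connectedComponentsWithStats(m)
B=[]
for i in range(1,n):
    if 6<st[i,4]<60: 
        p=onz(f,c[i][0]+298,c[i][1]+210,.0475)
        d=p[:2]-[.489,.0243]
        print(st[i,4],p[:2].round(4),np.hypot(*d).round(4),np.degrees(np.arctan2(d[1],d[0])).round(1))
E
```

```text
[0.4792376  0.27779921 0.32283854] [-3.14110961e+00 -6.23308336e-04 -2.79390453e+00]
rim 380 ((0.48888617753982544, 0.023980312049388885), 0.0670568123459816)
12 [0.5293 0.0158] 0.0412 -11.8
13 [0.5182 0.0547] 0.0422 46.2
13 [ 0.5018 -0.0134] 0.0399 -71.3
40 [ 0.4565 -0.0312] 0.0643 -120.4
13 [0.4795 0.0641] 0.0409 103.4
13 [ 0.4633 -0.0041] 0.0383 -132.1
13 [0.4516 0.0342] 0.0387 165.2
```

Emit:
send_rows(
  motion=[
    {"offset":[0,0.2,2.5],"turn":0},
    {"offset":[0,0.2,5],"turn":0},
    {"offset":[0,0.2,7],"turn":0},
    {"offset":[0,0.2,7.6],"turn":0},
    {"offset":[0,0.2,7.6],"turn":0},
  ],
)

```text
t: 10.3
eef_pos: [0.4787, 0.2802, 0.2468]
ee_rot: [-3.141, -0.001, -2.794]
force: [0.9, -1.3, 0.7]
width: 0.0877
```

Emit:
send_rows(
  motion=[
    {"offset":[0,0,0],"turn":0},
    {"offset":[0,0,0],"turn":0},
    {"offset":[0,0,0],"turn":0},
    {"offset":[0,0,0],"turn":0},
    {"offset":[0,0,0],"turn":0},
    {"offset":[0,0,0],"turn":0},
    {"offset":[0,0,0],"turn":0},
    {"offset":[0,0,0],"turn":0},
  ],
  hand=-1,
  squeeze=10,
)

```text
t: 11.1
eef_pos: [0.4786, 0.2811, 0.2467]
ee_rot: [3.141, 0.0, -2.793]
force: [-0.6, 1.2, 0.2]
width: 0.0338
```

Emit:
send_rows(
  motion=[
    {"offset":[0,0,0],"turn":0},
    {"offset":[0,0,0],"turn":0},
    {"offset":[0,0,0],"turn":0},
  ],
)

```text
t: 11.4
eef_pos: [0.4786, 0.2811, 0.2467]
ee_rot: [3.141, 0.0, -2.793]
force: [-0.7, 0.6, 0.2]
width: 0.034
```

Emit:
send_rows(
  motion=[
    {"offset":[0,0,-0.6],"turn":0},
    {"offset":[0,0,-1.4],"turn":0},
    {"offset":[0,0,-2.2],"turn":0},
    {"offset":[0,0,-2.6],"turn":0},
    {"offset":[0,0,-2.6],"turn":0},
  ],
)

```text
t: 11.9
eef_pos: [0.4787, 0.2811, 0.2737]
ee_rot: [3.141, 0.002, -2.793]
force: [0.4, -0.4, -0.8]
width: 0.034
```

Emit:
send_rows(
  motion=[
    {"offset":[0.4,0,0],"turn":0},
    {"offset":[0.8,0,0],"turn":0},
    {"offset":[1.2,0,0],"turn":0},
    {"offset":[1.6,0,0],"turn":0},
    {"offset":[1.6,0,0],"turn":0},
  ],
)

```text
t: 12.4
eef_pos: [0.4631, 0.2754, 0.2728]
ee_rot: [3.141, 0.0, -2.793]
force: [2.3, 0.9, -0.3]
width: 0.034
```

```bash
cat > look.py <<'E'
import sys
from station import *
from h import *
f=grab_frame("scene");np.savez(sys.argv[1]+".npz",**f)
s=get_state();print(s["eef_pos"],s["force"],s["moment"],s["width"])
x0,x1,y0,y1,k=map(int,sys.argv[2:7]);cv2.imwrite(f"pics/{sys.argv[1]}.png",cv2.resize(f["frame"][y0:y1,x0:x1],None,fx=k,fy=k,interpolation=2))
E
python3 look.py s4 200 320 180 275 6
```

```text
[0.46319787 0.27540525 0.27275247] [ 1.07609457 -0.74116495 -0.03645384] [ 0.07736423 -0.5587749   0.03580611] 0.03429150700220102
```

View pics/s4.png

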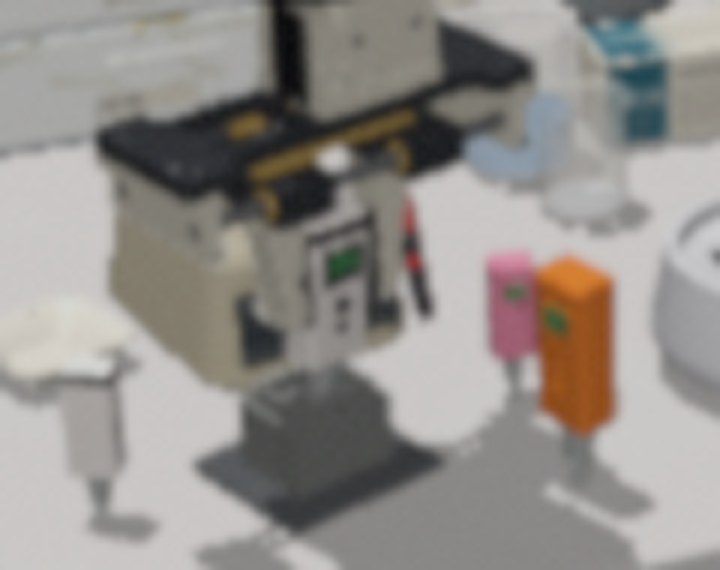

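The view shows the gauge in the fingers with its nose still in the stand, and there is light wall contact of about 2 N. I'll keep pivoting.

Emit:
send_rows(
  motion=[
    {"offset":[0.4,0,0],"turn":0},
    {"offset":[0.8,0,0.1],"turn":0},
    {"offset":[1.2,0,0.1],"turn":0},
    {"offset":[1.2,0,0.1],"turn":0},
  ],
)

```text
t: 12.85
eef_pos: [0.4516, 0.2712, 0.2716]
ee_rot: [3.141, -0.0, -2.793]
force: [1.5, 0.4, -0.8]
width: 0.034
```

```bash
cat > tilt.py <<'E'
# tilt of the gauge from the depth of its display face in the scene view
import sys
from station import *
from h import *
s=get_state();f=grab_frame("scene");np.savez("cur.npz",**f)
P=cloud(f).reshape(-1,3);t=s["eef_pos"];w=s["ee_rot"][2]
X=np.array([-np.cos(w),-np.sin(w),0]);Y=np.array([-X[1],X[0],0])  # X = gauge +x heading
g=t-[0,0,.159];r=P-g;c=np.stack([r@X,r@Y,r[:,2]],1)
m=(abs(c[:,1])<.012)&(c[:,2]<.025)&(c[:,2]>-.042)&(c[:,0]<.02)&(c[:,0]>-.05);c=c[m]
print(t,s["force"],s["moment"],s["width"],len(c))
A=np.c_[c[:,2],np.ones(len(c))]
for _ in range(5):
    k=np.linalg.lstsq(A,c[:,0],rcond=None)[0];e=c[:,0]-A@k;q=abs(e)<max(2*np.median(abs(e)),.001);c=c[q];A=A[q]
print("lean deg (top to -x positive)",-np.degrees(np.arctan(k[0])),"face x at grip",k[1],len(c),e.std())
E
python3 tilt.py
```

```text
[0.45161999 0.27121157 0.27157182] [ 1.51101416  0.38108601 -0.78595019] [ 0.30357016 -0.54092097 -0.02040927] 0.03404500081859767 124
lean deg (top to -x positive) 16.668518953987963 face x at grip -0.009741699087155357 62 0.0006846838839428287
```

Emit:
send_rows(
  motion=[
    {"offset":[0.4,0,0.1],"turn":0},
    {"offset":[0.8,0,0.2],"turn":0},
    {"offset":[1.2,0,0.2],"turn":0},
    {"offset":[1.2,0,0.2],"turn":0},
  ],
)

```text
t: 13.3
eef_pos: [0.4403, 0.2671, 0.2696]
ee_rot: [3.142, -0.001, -2.793]
force: [1.4, 0.6, -0.7]
width: 0.0341
```

```bash
python3 tilt.py
```

```text
[0.44031796 0.26705996 0.26958845] [ 1.41853402  0.55127845 -0.70856534] [ 0.3555101  -0.40762635  0.00694839] 0.03411417944436321 107
lean deg (top to -x positive) 23.860153856020197 face x at grip -0.007777678553299875 52 0.0004998361384466409
```

Emit:
send_rows(
  motion=[
    {"offset":[0.2,0,0],"turn":0},
    {"offset":[0.2,0,0],"turn":0},
    {"offset":[0.2,0,0],"turn":0},
  ],
)

```text
t: 13.65
eef_pos: [0.4391, 0.2667, 0.2697]
ee_rot: [3.142, -0.0, -2.793]
force: [2.5, 0.6, -0.3]
width: 0.0338
```

Emit:
send_rows(
  motion=[
    {"offset":[0,0,0],"turn":0},
    {"offset":[0,0,0],"turn":0},
    {"offset":[0,0,-1],"turn":0},
    {"offset":[0,0,-2.5],"turn":0},
    {"offset":[0,0,-4.5],"turn":0},
    {"offset":[0,0,-6],"turn":0},
    {"offset":[0,0,-6],"turn":0},
  ],
  squeeze=30,
)

```text
t: 14.35
eef_pos: [0.4392, 0.2667, 0.3319]
ee_rot: [3.14, 0.002, -2.793]
force: [-0.5, 0.5, -2.5]
width: 0.0338
```

```bash
python3 tilt.py; python3 look.py s5 200 320 160 255 6
```

```text
[0.43918949 0.26668914 0.33194876] [-0.48374239  0.52278414 -2.49130289] [ 0.10377405 -0.00871232  0.01428518] 0.03383790807585617 117
lean deg (top to -x positive) 25.71697459506777 face x at grip -0.006886315763890396 65 0.0005016755082214608
[0.43866695 0.26624402 0.32961716] [ 0.01158742 -0.33841714 -1.05324725] [-0.06169285  0.0765181   0.00136586] 0.033998961910058224
```

View pics/s5.png

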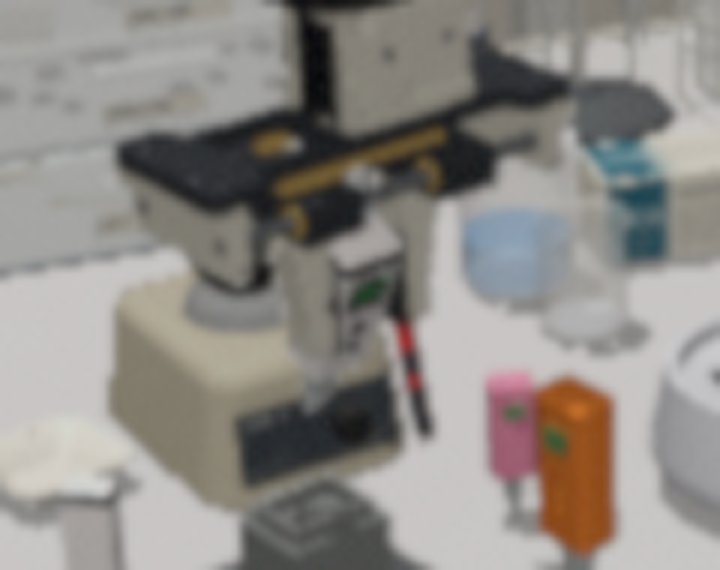

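The view shows the gauge out of the stand, leaning about 25° with its tip at crop (312,412). I'll check the tip prediction against that pixel, then travel over the rotor at height.

```bash
python3 - <<'E'
from h import *
f=dict(np.load("s5.npz"))
for z in(.0989,):
    u,v=proj(f,(.4774,.2805,z));print((u-200)*6,(v-160)*6)
P=cloud(f)
for v in range(216,234,2): print(v,[P[v,u].round(3).tolist() for u in (251,253)])
E
```

```text
308.2300498602224 405.17956147065934
216 [[0.421, 0.294, 0.164], [0.417, 0.29, 0.165]]
218 [[0.423, 0.294, 0.157], [0.418, 0.29, 0.158]]
220 [[0.452, 0.287, 0.136], [0.443, 0.284, 0.14]]
222 [[0.454, 0.287, 0.129], [0.447, 0.283, 0.131]]
224 [[0.466, 0.284, 0.116], [0.463, 0.279, 0.117]]
226 [[0.476, 0.282, 0.105], [0.462, 0.28, 0.111]]
228 [[0.477, 0.282, 0.098], [0.573, 0.251, 0.044]]
230 [[0.576, 0.257, 0.037], [0.574, 0.251, 0.037]]
232 [[0.568, 0.259, 0.035], [0.569, 0.253, 0.032]]
```

Emit:
send_rows(
  motion=[
    {"offset":[0,0,-2],"turn":0},
    {"offset":[0,0,-4],"turn":0},
    {"offset":[0,0,-6],"turn":0},
    {"offset":[0.5,-3,-6],"turn":1},
    {"offset":[1,-6,-6],"turn":2},
    {"offset":[1.5,-9,-6],"turn":3},
    {"offset":[2.2,-12.2,-6],"turn":3.5},
    {"offset":[2.2,-12.2,-6],"turn":3.5},
  ],
)

```text
t: 15.25
eef_pos: [0.4595, 0.1415, 0.3884]
ee_rot: [-3.141, -0.003, -2.857]
force: [-0.3, -0.4, -0.7]
width: 0.0339
```

Emit:
send_rows(
  motion=[
    {"offset":[0.2,-3,0],"turn":0},
    {"offset":[0.4,-6,0],"turn":0},
    {"offset":[0.8,-9,0],"turn":0},
    {"offset":[1.2,-12,0],"turn":0},
    {"offset":[1.2,-12,0],"turn":0},
    {"offset":[1.2,-12,0],"turn":0},
  ],
)

```text
t: 15.85
eef_pos: [0.4824, 0.0256, 0.3888]
ee_rot: [3.142, -0.002, -2.856]
force: [-0.0, 0.5, -1.3]
width: 0.0335
```

```bash
python3 tilt.py
```

```text
[0.48239011 0.02562312 0.38875213] [-0.04383429  0.46172312 -1.29818246] [ 0.01921997 -0.00722773 -0.00349011] 0.03354414455850532 94
lean deg (top to -x positive) 25.36299516262076 face x at grip -0.008426527951888767 57 0.0008011323940929534
```

Emit:
send_rows(
  motion=[
    {"offset":[0.3,-0.4,2.5],"turn":0},
    {"offset":[0.3,-0.4,5],"turn":0},
    {"offset":[0.3,-0.4,7],"turn":0},
    {"offset":[0.3,-0.4,8.5],"turn":0},
    {"offset":[0.3,-0.4,8.5],"turn":0},
    {"offset":[0.3,-0.4,8.5],"turn":0},
  ],
)

```text
t: 16.5
eef_pos: [0.481, 0.0221, 0.3048]
ee_rot: [-3.141, -0.001, -2.853]
force: [-0.4, 0.0, -0.6]
width: 0.0338
```

```bash
cat > v.py <<'E'
import sys
from station import *
from h import *
s=get_state();t=s["eef_pos"];w=s["ee_rot"][2];X=np.array([-np.cos(w),-np.sin(w),0])
print(t,s["ee_rot"],s["force"],s["width"])
tip=t-[0,0,.159]+.0412*X-[0,0,.0726];print("tip est",tip)
I=[]
for n in("scene","top"):
    f=grab_frame(n);np.savez(f"{n}_{sys.argv[1]}.npz",**f)
    sp=proj(f,(.5277,.0353,.0487));tp=proj(f,tip);print(n,"spot px",sp,"tip px",tp)
    u,v=map(int,sp);I.append(cv2.resize(f["frame"][v-35:v+30,u-30:u+30],(400,433),interpolation=2));print("origin",u-30,v-35,"scale 6.667")
cv2.imwrite(f"pics/v{sys.argv[1]}.png",np.hstack(I))
E
python3 v.py a
```

```text
[0.4809863  0.0220782  0.30479448] [-3.14128968e+00 -6.03782149e-04 -2.85272038e+00] [-0.4238697   0.00125666 -0.59384816] 0.03384832060325615
tip est [0.52047921 0.0338149  0.07319448]
scene spot px (np.float64(324.3175254178734), np.float64(220.18685689200598)) tip px (np.float64(325.76629228452185), np.float64(213.98269266914082))
origin 294 185 scale 6.667
top spot px (np.float64(323.80819094843645), np.float64(226.50115292374377)) tip px (np.float64(324.34668003777136), np.float64(228.1723793395755))
origin 293 191 scale 6.667
```

View pics/va.png

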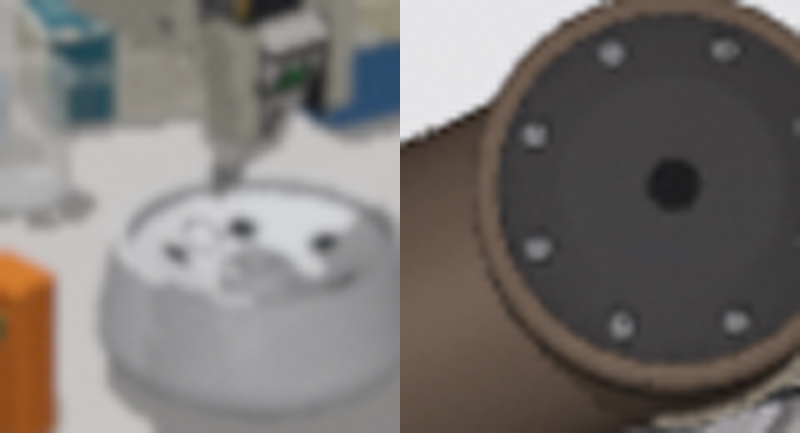

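The scene half shows the ring at crop (200,234), exactly where predicted, and the tip at about (225,190), a couple of pixels right of the prediction. In the top view the arm hides the ring. I'll localise the nose more finely.

```bash
python3 - <<'E'
from h import *
f=dict(np.load("scene_a.npz"));g=cv2.cvtColor(f["frame"],cv2.COLOR_BGR2GRAY);P=cloud(f)
print("cols",list(range(318,338)))
for v in range(203,218): print(v,g[v,318:338].tolist())
t=np.array([.48099,.02208,.14579]);X=np.array([np.cos(.2889),np.sin(.2889),0]);Y=np.array([-X[1],X[0],0])
for v in range(195,217,1):
    r=P[v,315:345]-t;m=(abs(r@X)<.07)&(abs(r[:,2]+.03)<.06)&(abs(r@Y)<.022)
    if m.any(): print(v,m.sum(),np.where(m)[0].mean()+315,"x,y,z rel",(r[m]@X).mean().round(4),(r[m]@Y).mean().round(4),r[m][:,2].mean().round(4))
E
```

```text
cols [318, 319, 320, 321, 322, 323, 324, 325, 326, 327, 328, 329, 330, 331, 332, 333, 334, 335, 336, 337]
203 [156, 167, 170, 170, 170, 163, 147, 127, 118, 119, 118, 123, 129, 129, 115, 90, 82, 99, 127, 160]
204 [179, 188, 191, 192, 190, 181, 157, 131, 120, 117, 118, 123, 127, 125, 112, 87, 84, 111, 141, 171]
205 [194, 196, 197, 196, 195, 186, 163, 139, 125, 122, 119, 121, 123, 120, 110, 98, 102, 126, 155, 182]
206 [197, 197, 197, 197, 195, 191, 175, 153, 137, 130, 126, 124, 122, 119, 117, 121, 127, 144, 171, 190]
207 [197, 198, 197, 197, 197, 195, 187, 169, 145, 136, 136, 131, 127, 125, 132, 141, 155, 171, 185, 194]
208 [197, 197, 197, 197, 197, 197, 192, 178, 148, 136, 136, 130, 129, 137, 151, 169, 182, 190, 194, 197]
209 [197, 197, 197, 197, 197, 196, 191, 172, 138, 127, 127, 123, 134, 159, 176, 189, 194, 196, 197, 197]
210 [197, 197, 198, 197, 197, 195, 188, 162, 122, 109, 113, 117, 145, 177, 190, 194, 195, 196, 195, 195]
211 [197, 196, 196, 195, 195, 192, 181, 154, 115, 100, 103, 116, 147, 174, 182, 182, 183, 183, 185, 185]
212 [196, 194, 189, 185, 182, 177, 167, 146, 114, 106, 
[... 923 characters left out ...]
y,z rel -0.0038 0.001 -0.0154
203 5 335.0 x,y,z rel 0.0011 -0.0012 -0.0211
204 8 332.0 x,y,z rel 0.0091 0.0036 -0.0259
205 7 330.42857142857144 x,y,z rel 0.0134 0.006 -0.0301
206 11 330.09090909090907 x,y,z rel 0.016 0.005 -0.0346
207 10 330.4 x,y,z rel 0.0125 0.0067 -0.0361
208 9 330.0 x,y,z rel 0.0142 0.0068 -0.04
209 6 328.5 x,y,z rel 0.0183 0.0091 -0.0442
210 5 328.0 x,y,z rel 0.0243 0.0058 -0.0508
211 6 327.5 x,y,z rel 0.0352 -0.0016 -0.0606
212 7 325.7142857142857 x,y,z rel 0.0461 -0.0038 -0.0689
213 6 325.5 x,y,z rel 0.0497 -0.0061 -0.0744
214 8 322.875 x,y,z rel 0.0561 -0.0009 -0.0787
215 7 319.57142857142856 x,y,z rel 0.0671 0.003 -0.0852
216 4 319.25 x,y,z rel 0.0656 0.0056 -0.0872
```

Emit:
send_rows(
  motion=[
    {"offset":[-0.2,0.05,0.7],"turn":0},
    {"offset":[-0.4,0.05,1.4],"turn":0},
    {"offset":[-0.5,0.05,1.9],"turn":0},
    {"offset":[-0.5,0.05,1.9],"turn":0},
    {"offset":[-0.5,0.05,1.9],"turn":0},
  ],
)

```text
t: 17.1
eef_pos: [0.4855, 0.0231, 0.2854]
ee_rot: [-3.141, -0.001, -2.854]
force: [-0.0, -0.9, -1.1]
width: 0.034
```

```bash
python3 v.py b
```

```text
[0.48551589 0.02312692 0.2854256 ] [-3.14140466e+00 -6.62786572e-04 -2.85412401e+00] [-0.02130815 -0.9032205  -1.13225428] 0.03396250453210912
tip est [0.52502524 0.03480817 0.0538256 ]
scene spot px (np.float64(324.3175254178734), np.float64(220.18685689200598)) tip px (np.float64(324.8244002469975), np.float64(219.0471003462123))
origin 294 185 scale 6.667
top spot px (np.float64(323.80819094843645), np.float64(226.50115292374377)) tip px (np.float64(323.974828614406), np.float64(227.27716200904652))
origin 293 191 scale 6.667
```

View pics/vb.png

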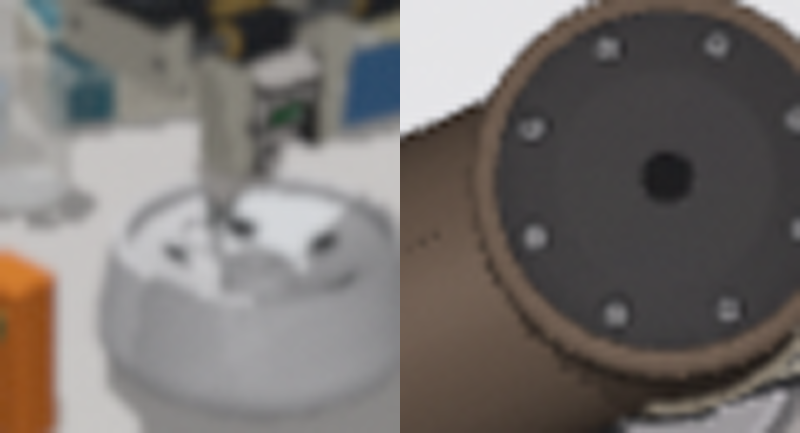

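The tip is now just over the ring's area, at about crop (217,235). It seems slightly right of the ring centre at (200,234), so I'll check the numbers.

```bash
python3 - <<'E'
from h import *
a,b=[cv2.cvtColor(np.load(f"scene_{k}.npz")["frame"],cv2.COLOR_BGR2GRAY).astype(int) for k in "ab"]
f=dict(np.load("scene_b.npz"))
print("a ring");[print(v,a[v,316:334].tolist()) for v in range(215,227)]
print("b cols 316..");[print(v,b[v,316:334].tolist()) for v in range(208,227)]
t=np.array([.48552,.02313,.12643]);X=np.array([.9589,.2836,0]);Y=np.array([-X[1],X[0],0])
for s in(0,.006,.012,.022,.034): # along axis from tip
    print(s,proj(f,t+.0412*X-[0,0,.0726]+s*(-X*.4226+np.array([0,0,.906]))))
for p in ((.002,0),(0,.002)): print(np.subtract(proj(f,t+p[0]*X+p[1]*Y),proj(f,t)))
E
```

```text
a ring
215 [165, 150, 146, 153, 164, 177, 189, 199, 202, 199, 192, 194, 204, 207, 208, 210, 211, 211]
216 [145, 148, 161, 176, 187, 196, 200, 202, 205, 206, 206, 206, 206, 203, 202, 208, 211, 213]
217 [155, 172, 184, 196, 199, 196, 191, 193, 197, 202, 206, 203, 189, 174, 171, 186, 200, 210]
218 [178, 192, 198, 201, 199, 187, 176, 185, 190, 192, 196, 189, 156, 116, 110, 138, 176, 201]
219 [192, 198, 200, 199, 195, 183, 184, 198, 199, 191, 183, 174, 138, 94, 82, 110, 161, 198]
220 [196, 196, 194, 192, 191, 187, 192, 202, 204, 196, 181, 173, 164, 138, 125, 138, 174, 202]
221 [196, 191, 179, 165, 170, 176, 183, 193, 197, 195, 188, 186, 190, 176, 161, 162, 176, 193]
222 [195, 188, 164, 127, 122, 144, 170, 185, 189, 189, 191, 191, 190, 180, 166, 162, 163, 168]
223 [194, 190, 174, 140, 114, 130, 168, 190, 193, 193, 195, 185, 172, 158, 150, 150, 152, 150]
224 [194, 192, 186, 173, 155, 151, 172, 194, 200, 199, 193, 176, 165, 150, 143, 147, 149, 146]
225 [195, 192, 190, 187, 182, 177, 183, 195, 199, 199, 191, 176, 171, 161, 148, 145, 147, 145]
226 [187, 190, 187, 182, 184, 187, 190, 193, 196, 
[... 1549 characters left out ...]
150, 150, 151, 150]
224 [194, 191, 186, 173, 156, 152, 172, 194, 199, 192, 174, 152, 143, 142, 142, 146, 149, 145]
225 [190, 186, 187, 186, 181, 177, 182, 194, 199, 197, 183, 153, 142, 144, 144, 146, 148, 145]
226 [175, 169, 173, 178, 183, 187, 190, 195, 196, 195, 182, 151, 139, 145, 148, 149, 151, 150]
0 (np.float64(324.8224007210426), np.float64(219.0459887456632))
0.006 (np.float64(325.36820397923077), np.float64(217.7638364061606))
0.012 (np.float64(325.9169510643349), np.float64(216.47476869099694))
0.022 (np.float64(326.8381363562064), np.float64(214.31080235446544))
0.034 (np.float64(327.9545985162459), np.float64(211.6881090139884))
[-0.44523943 -0.22086531]
[-0.50668042  0.18234695]
```

Emit:
send_rows(
  motion=[
    {"offset":[-0.1,0.25,0],"turn":0},
    {"offset":[-0.2,0.25,0.25],"turn":0},
    {"offset":[-0.28,0.25,0.45],"turn":0},
    {"offset":[-0.28,0.25,0.45],"turn":0},
    {"offset":[-0.28,0.25,0.45],"turn":0},
  ],
)

```text
t: 17.7
eef_pos: [0.4875, 0.0264, 0.281]
ee_rot: [-3.142, -0.0, -2.854]
force: [-0.1, 0.2, -1.4]
width: 0.034
```

```bash
python3 v.py c; python3 - <<'E'
from h import *
b=cv2.cvtColor(np.load("scene_c.npz")["frame"],cv2.COLOR_BGR2GRAY).astype(int)
[print(v,b[v,316:334].tolist()) for v in range(210,227)]
E
```

```text
[0.48745924 0.02635019 0.28104113] [-3.14152204e+00 -3.21216682e-04 -2.85408766e+00] [-0.08483266  0.21745861 -1.36889154] 0.0340109418931853
tip est [0.52696816 0.03803289 0.04944113]
scene spot px (np.float64(324.3175254178734), np.float64(220.18685689200598)) tip px (np.float64(323.6065526880021), np.float64(220.23183730263793))
origin 294 185 scale 6.667
top spot px (np.float64(323.80819094843645), np.float64(226.50115292374377)) tip px (np.float64(322.7923288608847), np.float64(226.71127030953593))
origin 293 191 scale 6.667
210 [197, 197, 197, 197, 196, 184, 157, 131, 121, 120, 120, 124, 126, 122, 100, 81, 93, 120]
211 [197, 197, 197, 197, 195, 181, 152, 133, 127, 123, 123, 124, 124, 114, 93, 82, 99, 125]
212 [197, 198, 196, 194, 187, 173, 149, 136, 134, 129, 127, 125, 120, 113, 103, 103, 115, 133]
213 [196, 192, 186, 179, 169, 158, 145, 142, 137, 135, 134, 128, 123, 124, 125, 130, 143, 158]
214 [186, 176, 164, 157, 153, 155, 159, 159, 142, 135, 135, 129, 130, 141, 152, 163, 179, 190]
215 [164, 151, 147, 152, 164, 177, 180, 171, 140, 131, 132, 124, 139, 166, 184, 193, 205, 209]
[... 343 characters left out ...]
2, 138, 122, 92, 81, 109, 161, 198]
220 [196, 197, 194, 191, 191, 184, 177, 155, 129, 137, 158, 164, 162, 138, 124, 139, 174, 202]
221 [197, 192, 178, 165, 170, 173, 173, 161, 139, 145, 165, 176, 186, 175, 160, 162, 176, 193]
222 [195, 188, 164, 127, 120, 142, 166, 168, 149, 142, 153, 167, 181, 177, 165, 162, 163, 168]
223 [195, 190, 173, 141, 115, 128, 167, 183, 171, 154, 151, 153, 157, 154, 150, 151, 153, 150]
224 [192, 190, 186, 172, 156, 151, 172, 191, 188, 170, 153, 144, 143, 143, 143, 146, 148, 145]
225 [179, 183, 187, 185, 182, 176, 183, 194, 191, 174, 151, 137, 138, 144, 145, 145, 147, 145]
226 [155, 164, 173, 179, 183, 186, 190, 193, 187, 168, 148, 133, 137, 145, 147, 149, 151, 150]
```

Emit:
send_rows(
  motion=[
    {"offset":[-0.05,0,0.1],"turn":0},
    {"offset":[-0.1,0,0.2],"turn":0},
    {"offset":[-0.1,0,0.2],"turn":0},
    {"offset":[-0.1,0,0.2],"turn":0},
  ],
)

```text
t: 18.2
eef_pos: [0.4885, 0.0267, 0.2792]
ee_rot: [-3.142, 0.0, -2.854]
force: [-0.8, -0.5, 1.1]
width: 0.0337
```

Emit:
send_rows(
  motion=[
    {"offset":[-0.04,0,0.1],"turn":0},
    {"offset":[-0.04,0,0.1],"turn":0},
    {"offset":[-0.04,0,0.1],"turn":0},
  ],
)

```text
t: 18.5
eef_pos: [0.4889, 0.0268, 0.2782]
ee_rot: [-3.142, 0.0, -2.854]
force: [-1.0, 0.5, 1.7]
width: 0.0337
```

Emit:
send_rows(
  motion=[
    {"offset":[-0.04,0,0.1],"turn":0},
    {"offset":[-0.04,0,0.1],"turn":0},
    {"offset":[-0.04,0,0.1],"turn":0},
  ],
)

```text
t: 18.8
eef_pos: [0.4893, 0.0269, 0.2772]
ee_rot: [-3.142, 0.0, -2.854]
force: [-1.4, -1.2, 2.2]
width: 0.0341
```

Emit:
send_rows(
  motion=[
    {"offset":[0,0,0],"turn":0},
    {"offset":[0,0,0],"turn":0},
    {"offset":[0,0,0],"turn":0},
  ],
)

```text
t: 19.1
eef_pos: [0.4893, 0.0269, 0.2772]
ee_rot: [3.142, 0.0, -2.854]
force: [-0.9, -0.8, 1.7]
width: 0.0336
```

```bash
python3 tilt.py; python3 v.py d; python3 - <<'E'
from station import *
from h import *
b=cv2.cvtColor(np.load("scene_d.npz")["frame"],cv2.COLOR_BGR2GRAY).astype(int)
[print(v,b[v,318:332].tolist()) for v in range(213,226)]
F=[]
for i in range(8): grab_frame("scene"); F.append(get_state()["force"])
print(np.mean(F,0),np.std(F,0))
f=grab_frame("scene");cv2.imwrite("pics/fin.png",cv2.resize(f["frame"][170:270,240:400],None,fx=5,fy=5,interpolation=2))
E
```

```text
[0.4892513  0.02690228 0.27724204] [-0.88783932 -0.7837616   1.73554272] [-0.14149856 -0.02839944 -0.01729316] 0.03364993639382844 80
lean deg (top to -x positive) 24.1739827155191 face x at grip -0.007294147523264365 37 0.0004663802708505906
[0.48925568 0.02691737 0.2772348 ] [ 3.14157593e+00  2.78050622e-04 -2.85401987e+00] [-0.11770434  0.28058118  1.71708633] 0.033957824819060345
tip est [0.52876381 0.03860274 0.0456348 ]
scene spot px (np.float64(324.3175254178734), np.float64(220.18685689200598)) tip px (np.float64(323.1972768954077), np.float64(221.1130430138238))
origin 294 185 scale 6.667
top spot px (np.float64(323.80819094843645), np.float64(226.50115292374377)) tip px (np.float64(322.59547457871815), np.float64(226.2061958252679))
origin 293 191 scale 6.667
213 [187, 180, 167, 153, 142, 136, 131, 125, 121, 121, 120, 111, 102, 113]
214 [164, 157, 151, 151, 149, 142, 137, 131, 126, 124, 125, 127, 131, 146]
215 [146, 153, 163, 174, 168, 149, 139, 135, 133, 129, 135, 149, 162, 183]
216 [161, 176, 186, 194, 182, 150, 133, 135, 132, 128, 145, 167, 181, 199]
217 [184, 196, 199, 194, 172, 135, 115, 122, 121, 119, 136, 155, 164, 184]
218 [198, 201, 199, 184, 152, 121, 105, 104, 108, 110, 109, 104, 109, 138]
219 [199, 199, 195, 181, 159, 132, 107, 104, 116, 126, 118, 91, 81, 110]
220 [194, 191, 190, 183, 171, 146, 118, 119, 135, 154, 157, 135, 119, 134]
221 [178, 166, 170, 173, 170, 155, 132, 130, 144, 162, 176, 168, 150, 153]
222 [163, 128, 121, 143, 165, 167, 147, 138, 144, 155, 168, 169, 155, 151]
223 [173, 140, 115, 130, 166, 181, 166, 150, 149, 149, 150, 150, 146, 147]
224 [186, 173, 155, 151, 170, 185, 174, 156, 148, 142, 143, 142, 143, 146]
225 [187, 186, 181, 176, 181, 182, 165, 153, 145, 137, 139, 143, 143, 145]
[-0.00563904 -0.04093002  2.42383172] [0.50098108 0.61309777 0.41883057]
```

View pics/fin.png

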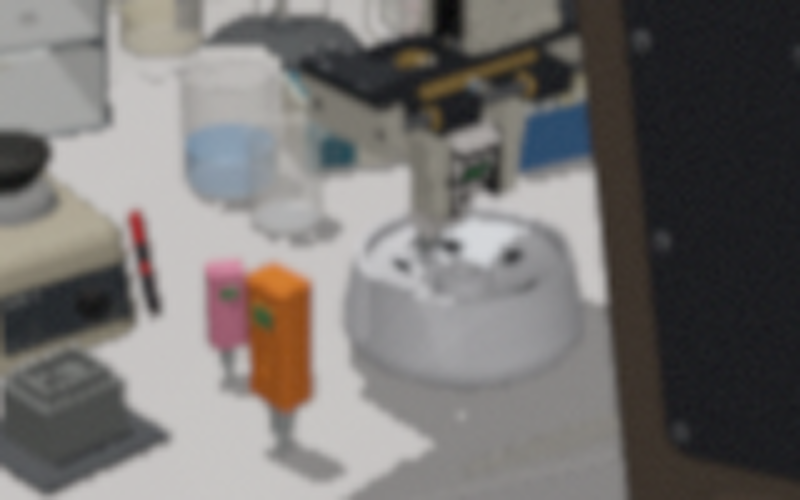

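The last view shows the nose pressed between the two bores at about crop (425,245), with the rotor and the look-alikes undisturbed. The tip is within about 1 px (3 mm) of the ring centre and the lean is about 24–25°. The axial push is about 3.5–4 N, near half travel. I'm handing in.

```bash
python3 -c "
from station import *
print(job_done());s=get_state();print(s['t'],s['eef_pos'],s['force'],s['width'])"
```

```text
the job is handed in; nothing more can be done
None
the job is handed in; nothing more can be done
```

The job is handed in, with the gauge held pressed on the engraved ring; `job_done()` reports no verdict.

**What I did:** I lifted the lid by its knob, laid it on the mat and let it go. I then took the gauge from its stand. The tool cannot tilt, so I pivoted the gauge in a light grip against the cradle wall until it leaned about 25°. I re-gripped it at 30 N, carried it over the rotor and pressed it along the face normal.

**Last checks:**

| Check | Result |
|---|---|
| Lid | Flat, knob up and centred on the mat (seen after release; not looked at again at the end) |
| Gauge lean | 24–25.7° against the 25° needed (repeat depth fits) |
| Gauge heading | Matches the rotor's x axis within about 1° |
| Tip position | In the scene image, less than 1 pixel (about 2–3 mm) from the ring centre |
| Axial force | About 3.5–4 N |
| Tip travel | About 4 mm from the force; 2–4 mm from where contact was first felt |
| Grip | Fingers closed on the gauge at 34 mm |

**What disagreed or is unverified:**
- The tip position worked out from the arm's pose alone was 3–4 mm to the left of where the image showed it. I trusted the image.
- At the end, the top camera's view of the ring was hidden by the arm.
- I saw nothing displaced in the final scene view. It covered the rotor, stand, marker, beakers and look-alikes, but not every bystander.

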